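# Carry the water tower on its free-rolling wagon to the drying cradle

## Robot

A 6-joint arm with a two-finger parallel gripper is mounted at the origin on the work surface. World frame = base frame: x ahead of the robot, y to its left, z up, the work surface at z = 0. Lengths are in m, angles in rad, forces in N, time in s.
With the tool pointing down it reaches from about 0.225 to 0.875 m from the base axis. Payload 3.4 kg.
Tool frame: the origin (TCP) lies at the very end of the fingers, on their centre line; the grasp point (between the pads) lies manip.grip_point_offset behind it (manip.grip_point_offset is the distance from the TCP to the grasp point, in m); z points along the fingers, y is the line along which they close (so a half turn about z gives the same grasp; the last joint's range is limited). The gripper opens to 85 mm and grips with 20 to 120 N. Pads are 22 mm wide; open, the fingers measure 114 mm over their backs; the gripper's body (76 mm by 85 mm) begins 54 mm behind the grasp point. The pads swing forward as they close: fully open they stand 13 mm farther back than shut.
Start: joints at [-1.43, 0.276, 1.505, -0, 1.361, -0.121], TCP at [0.149, -0.555, 0.231] pointing down, gripper open.
Joint ranges: [-2.89, 2.89], [-0.75, 2.08], [0.22, 2.7], [-1.18, 4.32], [0.11, 2.71], [-2.7, 2.7]. Speed limits (rad/s): [2.57, 2.57, 3.14, 3.14, 3.14, 3.14].

## Interface

Orientations are given as a unit quaternion [w, x, y, z].
In Python, from rig import manip gives the robot as it stands.
- The arm moves only by the shell command python3 -m pendant 'ROWS' [FORCE]. ROWS is JSON, a list of rows, each an object of numbers: "jaw": the opening, from -1 (shut) to 1 (fully open); "tx", "ty", "tz": the shift along the world's x, y, z in cm; "ax", "ay", "az": the turn, a rotation vector about the world's x, y, z in degrees. In form: [{"jaw": .., "tx": .., "ty": .., "tz": .., "ax": .., "ay": .., "az": ..}, ...]. A call has 1 to 10 rows; each row is the pose to reach, as a shift and turn from the pose commanded when the call began; what a row does not reach only later rows make up. A row lasts 1/8 s, in which the tool goes at most 62.5 mm and 10.7 degrees, less where a joint would pass 70% of its speed; a pose out of reach is approached as far as the arm can. A call with a gripper value outside its range is refused whole. The fingers move at their own pace and stop on an object; FORCE is the grip in N (left out, the last holds). Time passes only in rows, so rows that repeat a pose let the fingers close. It gives the time, the measured TCP pose, the force, the opening and the grip force at its end, in the units of the state.
- manip.get_state(): the state, without advancing time (a new reading comes with each control period).
- manip.get_image(name): name is "scene" or "top"; returns a dict with "pixels" (420x560x3 uint8, blue, green, red), "depth" (420x560 float32, m along the optical axis (not along the pixel's ray), 0 where there is no reading), "fx", "fy", "cx", "cy" (pixels), "pose" (4x4, takes a point from camera to world coordinates). Camera axes: x right, y down, z forward; pixel columns grow to the right and rows downward; lengths in m; the calibration is good to about 2 mm. A picture is of the moment at which its call begins.
- manip.sign_off(): hands the job in; it is judged then, once.
The state is a dict: "clock": time; "qpos": joint angles; "qd": joint speeds; "effort": joint torques, N m; "position": TCP position; "ee_rot": TCP orientation; "contact_force": force on the tool from outside, world axes, zero at the start; "moment": the same for the moment, N m; "width": finger opening in m; "gripper_force": force on a finger pad.
Only numpy, scipy, OpenCV 4.12 (cv2) and the standard library are available. Lean on these libraries where they do the work, as an engineer would, in place of code of your own. Each camera call takes 0.05 s, during which the arm holds its last target. There are 200 camera calls.

## Task

Pick up the track cassette by the bar across its top and, without touching the wagon or the tower, tip the cassette so that the wagon rolls gently to the middle of the track, and keep it steady there in the air, well clear of the table, for at least four seconds. The freshly painted model water tower stands loose on the wagon and must stay upright all the way. Then set the cassette down flat inside the border of the drying cradle with the wagon still in the middle, let go and leave the bottle, the jar and the reel alone.

Things in the scene. Friction and masses are not known exactly. Their poses are not given: they have to be found in the camera images.
- cassette: Loose track cassette: wooden board 112 (x) by 360 (y) by 12 mm, model track along its y, an end stop 44 mm high at each end; in the middle a bail handle: aluminium uprights (12 by 16 mm) at x = +-50 mm carry a cross bar. About 450 g without wagon and tower. Origin: centre of the board's underside, z up. The middle of the track is the plane of the bail.
- cassette_bar (a point): Centre of the cassette's cross bar, 193 mm above the cassette's underside. The bar runs along the cassette's x: 112 mm long, 24 mm wide along the track (y), 30 mm high. Grip it from above, fingers closing along the track. The tower passes under it with 24 mm to spare. Axes as the cassette's.
- wagon (a joint): Wagon position along the track, m: 0 = at the stop at the cassette's -y end (the start), 0.11 = middle, 0.22 = at the +y stop. The dark steel flat wagon (60 by 98 mm, 120 g) cannot leave the track but rolls almost freely: friction about 0.01 N, damping 0.08 N s/m, no spring; on a track tilted by a rad it accelerates downhill at about 9.8*a m/s2.
- wagon_deck (a point): Centre of the top of the wagon's deck, 39 mm above the cassette's underside (5 mm low rim round the deck). Axes as the cassette's.
- tower: Model water tower, loose on the wagon: round foot 38 mm in diameter, brick stem 20 mm, dark tank 52 mm in diameter on top, 115 mm high, nominally 130 g (varies), centre of mass about 76 mm up: topples when tipped about 0.24 rad or when the wagon hits a stop at about 0.2 m/s. Origin: centre of the foot's underside; z up its axis.
- cradle: Drying cradle, fixed: plywood board 154 (x) by 402 (y) mm, 10 mm thick, with a wooden border 12 mm wide and 10 mm higher (top at 20 mm) all round; the pocket inside is 130 by 378 mm, 9 mm clear of the cassette on each side. Origin: centre of its underside. The cassette may stand in it either way round, its underside 10 mm above the table.
- thinner: Bystander: grey plastic bottle 64 mm in diameter, 150 mm high, loose. Origin: centre of its underside.
- paint_jar: Bystander: small paint jar 48 mm in diameter, 50 mm high, loose. Origin: centre of its underside.
- solder_reel: Bystander: metal reel 68 mm in diameter, 35 mm high, lying flat, loose. Origin: centre of its underside.
Not all that is in view belongs to the job. Leave any orange or pink look-alike of the tower alone.

How it is judged:
On the way, in this order (a step that is already met when the one before it is completed fails the run):
1. the cassette is lifted clear of the table (underside over 40 mm) with the tower standing on the wagon (height (world z) of cassette above 0.04 m and horizontal distance between tower and wagon_deck below 0.04 m and z of tower in the frame of wagon_deck between -0.006 and 0.01 m), for 0.2 s.
2. in the air the wagon stays within 25 mm of the middle, slower than 0.08 m/s, for 3.5 s (height (world z) of cassette above 0.035 m and value of joint wagon between 0.085 and 0.135 m and velocity of joint wagon between -0.08 and 0.08 m/s and horizontal distance between tower and wagon_deck below 0.04 m and z of tower in the frame of wagon_deck between -0.006 and 0.01 m), for 3.5 s.
At the end, for the whole second after the job is handed in: The cassette lies flat in the cradle's pocket (centre within 18 mm, aligned within 0.1 rad either way round, underside 7 to 14 mm above the table), released and at rest; the wagon stands within 35 mm of the middle of the track and the tower stands upright on it (within 0.06 rad) (horizontal distance between cassette and cradle below 0.018 m and angle between the y axis of cassette and the y axis of cradle, either way round below 0.1 rad and height (world z) of cassette between 0.007 and 0.014 m and angle between cassette's own z axis and vertical below 0.02 rad and value of joint wagon between 0.075 and 0.145 m and velocity of joint wagon between -0.02 and 0.02 m/s and horizontal distance between tower and wagon_deck below 0.04 m and z of tower in the frame of wagon_deck between -0.006 and 0.01 m and angle between tower's own z axis and vertical below 0.06 rad and linear speed of tower below 0.03 m/s and linear speed of cassette below 0.02 m/s); the robot touches nothing.
It fails at once if the tower topples (tilts over 0.3 rad) (angle between tower's own z axis and vertical above 0.3 rad).
It fails at once if the wagon runs faster than 0.35 m/s along the track (velocity of joint wagon above 0.35 m/s or velocity of joint wagon below -0.35 m/s).
It fails at once if the robot touches the wagon or the tower (contact force between any of the arm, the fingers and wagon above 1 N or contact force between any of the arm, the fingers and tower above 1 N).
It fails at once if a bystander is moved over 30 mm (distance of any of thinner, paint_jar, solder_reel from where it was at the start of the episode above 0.03 m).
It also fails if it takes over 72 s, if anything falls off the work surface, if the arm or the gripper's body presses on something with over 40 N, if the wrist force passes 120 N, or if a joint passes its speed limit or range.

## Working session

There is one attempt and no reset: what is moved stays moved. The work goes in short steps, Python scripts to look and compute and a shell command to move; the robot and the scene stay as the last step left them, time stands still between calls to the robot, and variables do not carry over. Pictures are saved under pics/ and viewed, at most 10 in all, crops included, and the job is handed in when it is done.

```bash
ls; mkdir -p pics
cat > h.py <<'E'
import numpy as np, cv2
from rig import manip
def snap(n):
    im=manip.get_image(n); im['pixels']=np.array(im['pixels']); im['depth']=np.array(im['depth']); im['pose']=np.array(im['pose']); return im
def pts(im):
    h,w=im['depth'].shape; u,v=np.meshgrid(np.arange(w),np.arange(h)); d=im['depth']
    p=np.stack([(u-im['cx'])/im['fx']*d,(v-im['cy'])/im['fy']*d,d],-1)
    return p@im['pose'][:3,:3].T+im['pose'][:3,3]
E
python3 - <<'E'
from h import *
for n in('scene','top'):
    im=snap(n); cv2.imwrite(f'pics/{n}0.png',im['pixels']); np.savez(f'{n}0.npz',**im); print(n,im['fx'],im['pose'].round(3).tolist())
print(manip.get_state(), manip.grip_point_offset)
E
```

```text
pics
scene 481.1087267600987 [[-0.527, 0.615, -0.586, 1.179], [0.85, 0.376, -0.369, 0.336], [-0.007, -0.693, -0.721, 0.882], [0.0, 0.0, 0.0, 1.0]]
top 380.7193780365156 [[0.007, -0.997, 0.071, 0.492], [-1.0, -0.008, -0.015, -0.027], [0.015, -0.071, -0.997, 1.0], [0.0, 0.0, 0.0, 1.0]]
{'clock': 0.1, 'qpos': array([-1.42997861e+00,  2.76555221e-01,  1.50598722e+00, -7.49649472e-06,
        1.36071310e+00, -1.20998955e-01]), 'qd': array([ 0.00072612, -0.00232876, -0.00262504,  0.00071596, -0.00184628,
       -0.00012586]), 'effort': array([ 1.22059042e-03, -4.17700589e+01, -2.46405441e+01, -1.51566310e-04,
        5.83601097e-03, -3.73388744e-06]), 'position': array([ 0.14875782, -0.55494462,  0.23052053]), 'ee_rot': array([-8.31368044e-04,  9.91443288e-01,  1.30535495e-01, -1.19039788e-05]), 'contact_force': array([-0.13129456, -0.2363648 ,  0.57278617]), 'moment': array([ 0.00805908, -0.03646152, -0.01889503]), 'gripper_force': 0.0, 'width': 0.08554783514808512} 0.0187
```

View pics/scene0.png

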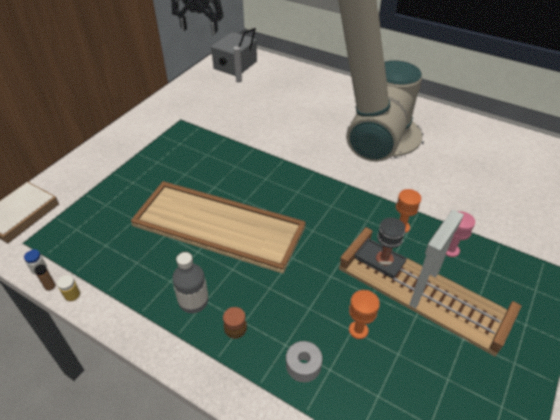

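View pics/top0.png

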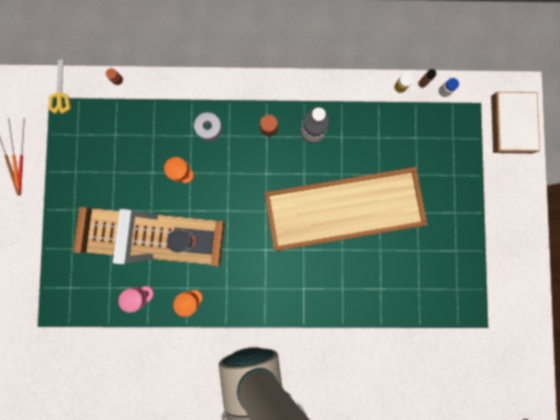

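The tower on the wagon has a dark tank, at scene (391,235) and top (182,240). Possible look-alikes are orange at scene (409,205) and (364,305) and pink at (460,230); I'll leave those alone. The only cassette is at top (150,236), with its grey bar at (122,236). The only cradle is at top (346,208).

```bash
cat > meas.py <<'E'
from h import *
def rect(P,m):
    return cv2.minAreaRect(P[m][:,:2].astype(np.float32)*1000)
def bar(im,zlo,zhi,box=None):
    P=pts(im); hsv=cv2.cvtColor(im['pixels'],cv2.COLOR_BGR2HSV)
    m=(hsv[...,1]<60)&(hsv[...,2]>120)&(P[...,2]>zlo)&(P[...,2]<zhi)&(im['depth']>0)
    n,l,s,c=cv2.connectedComponentsWithStats(m.astype(np.uint8)); k=1+s[1:,4].argmax(); m=l==k
    return m,P
E
python3 - <<'E'
from meas import *
ims={n:dict(np.load(f'{n}0.npz')) for n in('scene','top')}
for n,im in ims.items():
    m,P=bar(im,.19,.23); p=P[m]
    print(n,'bar px',np.argwhere(m).mean(0)[::-1],m.sum(),np.median(p[:,2]),rect(P,m))
    hsv=cv2.cvtColor(im['pixels'],cv2.COLOR_BGR2HSV)
    wood=(hsv[...,0]<25)&(hsv[...,1]>60)&(P[...,2]>.003)&(P[...,2]<.035)&(P[...,0]<.7)
    wood=cv2.morphologyEx(wood.astype(np.uint8),cv2.MORPH_OPEN,np.ones((3,3)))
    k,l,s,c=cv2.connectedComponentsWithStats(wood)
    for i in range(1,k):
        if s[i,4]>400: print(n,'wood',c[i],s[i,4],rect(P,l==i),np.median(P[l==i][:,2]))
    col=(hsv[...,1]>60)&(P[...,2]>.09)&(P[...,2]<.14)
    k,l,s,c=cv2.connectedComponentsWithStats(col.astype(np.uint8))
    for i in range(1,k):
        if s[i,4]>60: print(n,'tall',c[i].round(),s[i,4],np.median(P[l==i],0).round(3))
im=ims['scene']; cv2.imwrite('pics/crop.png',cv2.resize(im['pixels'][180:360,320:540],None,fx=3,fy=3))
E
```

```text
scene bar px [446.1043771  230.06060606] 594 0.20715131677743925 ((493.8945007324219, 291.4286193847656), (24.386560440063477, 114.78702545166016), 84.37447357177734)
scene wood [74.99310345 67.76      ] 1450 ((178.75350952148438, -1073.7236328125), (22.446176528930664, 744.407470703125), 89.97027587890625) 0.019209702929709138
scene wood [220.97057013 225.23691664] 8121 ((567.4119873046875, -211.0484161376953), (168.92221069335938, 415.6188049316406), 8.642398834228516) 0.010034992359986838
scene wood [378.08895949 280.41620334] 1259 ((520.7503662109375, 196.12924194335938), (171.9743194580078, 44.37445068359375), 84.61796569824219) 0.011425519297059039
scene wood [462.14759486 312.61219002] 3347 ((501.2589111328125, 378.3473205566406), (181.29949951171875, 116.14161682128906), 84.9021987915039) 0.01159695658810933
scene tall [70. 40.] 2382 [ 0.226 -1.074  0.114]
scene tall [516.   7.] 234 [-0.84   0.156  0.107]
scene tall [549.  11.] 94 [-0.84   0.273  0.12 ]
scene tall [370. 148.] 386 [0.24  0.036 0.123]
scene tall [409. 199.] 398 [0.347 0.184 0.108]
scene tall [466. 223.] 246 [0.
[... 153 characters left out ...]
600830078125), (24.953413009643555, 111.53889465332031), 84.4313735961914)
top wood [344.82895608 208.3196866 ] 9062 ((567.88818359375, -209.46853637695312), (154.16151428222656, 407.8193664550781), 10.038325309753418) 0.01119959103133078
top wood [100.22737643 230.8365019 ] 1315 ((504.2969970703125, 420.2518310546875), (72.1719741821289, 111.34142303466797), 84.58362579345703) 0.013468827798606142
top wood [166.43657407 237.28287037] 2160 ((487.5206604003906, 239.65206909179688), (208.6978302001953, 111.41323852539062), 84.6824951171875) 0.012989907631507647
top tall [176. 168.] 427 [0.651 0.21  0.11 ]
top tall [131. 299.] 468 [0.348 0.304 0.11 ]
top tall [185. 303.] 450 [0.338 0.18  0.111]
```

View pics/crop.png

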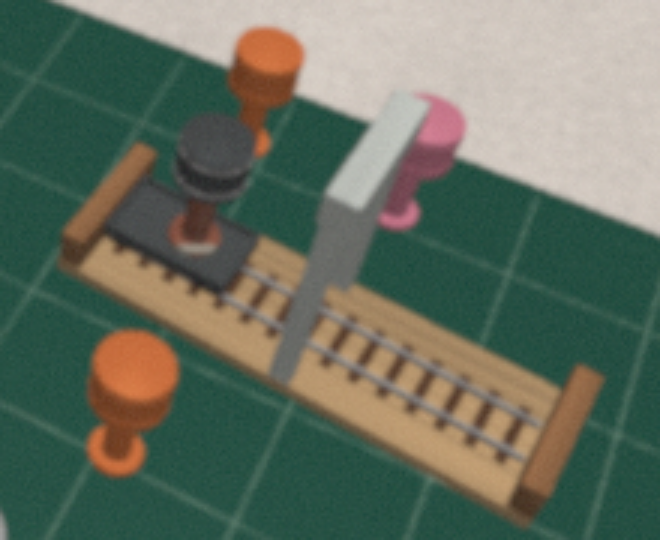

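The crop confirms it: dark-tanked tower on the dark wagon at the -y end, with a clear grey bar. Bar centre is (0.493, 0.2915) and yaw about -5.6°. Cradle is (0.568, -0.210) and yaw about +10°.

```bash
python3 -m pendant '[{"jaw":1,"tz":5},{"jaw":1,"tz":10},{"jaw":1,"tz":12,"tx":5,"ty":5},{"jaw":1,"tz":12,"tx":34.4,"ty":84.6,"az":-20.6},{"jaw":1,"tz":12,"tx":34.4,"ty":84.6,"az":-20.6},{"jaw":1,"tz":12,"tx":34.4,"ty":84.6,"az":-20.6},{"jaw":1,"tz":12,"tx":34.4,"ty":84.6,"az":-20.6},{"jaw":1,"tz":12,"tx":34.4,"ty":84.6,"az":-20.6},{"jaw":1,"tz":12,"tx":34.4,"ty":84.6,"az":-20.6},{"jaw":1,"tz":12,"tx":34.4,"ty":84.6,"az":-20.6}]'; python3 -m pendant '[{"jaw":1}]'
```

```text
invalid input at $[0]: expected keys jaw, tx, ty, tz, ax, ay, az
invalid input at $[0]: expected keys jaw, tx, ty, tz, ax, ay, az
```

```bash
python3 -m pendant '[{"jaw":1,"tx":0,"ty":0,"tz":5,"ax":0,"ay":0,"az":0},{"jaw":1,"tx":0,"ty":0,"tz":10,"ax":0,"ay":0,"az":0},{"jaw":1,"tx":4,"ty":5,"tz":12,"ax":0,"ay":0,"az":0},{"jaw":1,"tx":34.4,"ty":84.6,"tz":12,"ax":0,"ay":0,"az":-20.6},{"jaw":1,"tx":34.4,"ty":84.6,"tz":12,"ax":0,"ay":0,"az":-20.6},{"jaw":1,"tx":34.4,"ty":84.6,"tz":12,"ax":0,"ay":0,"az":-20.6},{"jaw":1,"tx":34.4,"ty":84.6,"tz":12,"ax":0,"ay":0,"az":-20.6},{"jaw":1,"tx":34.4,"ty":84.6,"tz":12,"ax":0,"ay":0,"az":-20.6},{"jaw":1,"tx":34.4,"ty":84.6,"tz":12,"ax":0,"ay":0,"az":-20.6},{"jaw":1,"tx":34.4,"ty":84.6,"tz":12,"ax":0,"ay":0,"az":-20.6}]'
```

```text
clock: 1.35
position: [0.3429, -0.0984, 0.3506]
ee_rot: [0.0, 0.999, -0.049, 0.0]
contact_force: [0.6, 0.1, 0.7]
width: 0.085
gripper_force: 0.0
```

```bash
python3 -m pendant '[{"jaw":1,"tx":15,"ty":39,"tz":0,"ax":0,"ay":0,"az":0},{"jaw":1,"tx":15,"ty":39,"tz":0,"ax":0,"ay":0,"az":0},{"jaw":1,"tx":15,"ty":39,"tz":0,"ax":0,"ay":0,"az":0},{"jaw":1,"tx":15,"ty":39,"tz":0,"ax":0,"ay":0,"az":0},{"jaw":1,"tx":15,"ty":39,"tz":0,"ax":0,"ay":0,"az":0},{"jaw":1,"tx":15,"ty":39,"tz":0,"ax":0,"ay":0,"az":0},{"jaw":1,"tx":15,"ty":39,"tz":0,"ax":0,"ay":0,"az":0},{"jaw":1,"tx":15,"ty":39,"tz":-5,"ax":0,"ay":0,"az":0},{"jaw":1,"tx":15,"ty":39,"tz":-8,"ax":0,"ay":0,"az":0},{"jaw":1,"tx":15,"ty":39,"tz":-8,"ax":0,"ay":0,"az":0}]'; python3 -c "
from h import *
s=manip.get_state(); print(s['position'],s['ee_rot'],s['qpos'])"
```

```text
clock: 2.6
position: [0.4911, 0.289, 0.2677]
ee_rot: [0.002, 0.999, -0.049, -0.003]
contact_force: [-0.5, 0.6, -0.0]
width: 0.0859
gripper_force: 0.0
[0.49110415 0.28904002 0.26768318] [ 0.0016072   0.99880869 -0.0486718  -0.0031097 ] [ 4.09951960e-01  2.54180459e-01  1.44567394e+00 -1.29645306e-04
  1.44873805e+00  2.07814719e+00]
```

```bash
python3 -m pendant '[{"jaw":1,"tx":0,"ty":0,"tz":0,"ax":0,"ay":0,"az":0},{"jaw":1,"tx":0,"ty":0,"tz":0,"ax":0,"ay":0,"az":0},{"jaw":1,"tx":0,"ty":0,"tz":0,"ax":0,"ay":0,"az":0}]'; python3 -c "
from h import *
s=manip.get_state(); print(s['position'],s['ee_rot'],s['contact_force'])
from scipy.spatial.transform import Rotation as R
q=s['ee_rot'];print(R.from_quat(q[[1,2,3,0]]).as_matrix().round(4))"
```

```text
clock: 2.98
position: [0.4934, 0.2897, 0.272]
ee_rot: [-0.001, 0.999, -0.049, 0.001]
contact_force: [0.7, 0.6, 0.1]
width: 0.0857
gripper_force: 0.0
[0.49335162 0.28970834 0.2720486 ] [-5.31757209e-04  9.98799348e-01 -4.89723177e-02  1.13630448e-03] [0.71647025 0.56200162 0.06523817]
[[ 0.9952 -0.0978  0.0023]
 [-0.0978 -0.9952  0.001 ]
 [ 0.0022 -0.0012 -1.    ]]
```

Go down to TCP z of about 0.176, with +1.8 mm in y, then close.

```bash
python3 -m pendant '[{"jaw":1,"tx":0,"ty":0.15,"tz":-2,"ax":0,"ay":0,"az":0},{"jaw":1,"tx":0,"ty":0.15,"tz":-4,"ax":0,"ay":0,"az":0},{"jaw":1,"tx":0,"ty":0.15,"tz":-6,"ax":0,"ay":0,"az":0},{"jaw":1,"tx":0,"ty":0.15,"tz":-8,"ax":0,"ay":0,"az":0},{"jaw":1,"tx":0,"ty":0.15,"tz":-9,"ax":0,"ay":0,"az":0},{"jaw":1,"tx":0,"ty":0.15,"tz":-9.6,"ax":0,"ay":0,"az":0},{"jaw":1,"tx":0,"ty":0.15,"tz":-9.6,"ax":0,"ay":0,"az":0},{"jaw":1,"tx":0,"ty":0.15,"tz":-9.6,"ax":0,"ay":0,"az":0},{"jaw":1,"tx":0,"ty":0.15,"tz":-9.6,"ax":0,"ay":0,"az":0}]' 40
python3 - <<'E'
from meas import *
im=snap('scene'); cv2.imwrite('pics/g.png',cv2.resize(im['pixels'][130:360,300:560],None,fx=2.3,fy=2.3))
s=manip.get_state(); print(s['position'],s['ee_rot'],s['contact_force'])
E
```

```text
clock: 4.1
position: [0.4932, 0.2913, 0.1753]
ee_rot: [-0.0, 0.999, -0.049, 0.001]
contact_force: [-0.8, -0.1, 0.2]
width: 0.0855
gripper_force: 0.0
[0.493084   0.29122894 0.17516833] [-1.70651727e-04  9.98806104e-01 -4.88481219e-02  4.44923319e-04] [-0.57994135  0.53082599  0.17030623]
```

View pics/g.png

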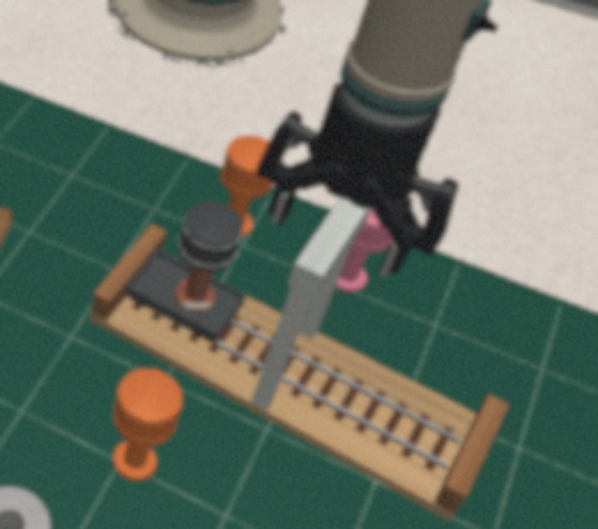

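The open fingers straddle the bar's middle, with tips at crop (280,215) and (395,265) and the bar centre at about (335,230). The tower at (210,235) is well clear. Closing now.

```bash
python3 -m pendant '[{"jaw":0,"tx":0,"ty":0,"tz":0,"ax":0,"ay":0,"az":0},{"jaw":-0.3,"tx":0,"ty":0,"tz":0,"ax":0,"ay":0,"az":0},{"jaw":-0.4,"tx":0,"ty":0,"tz":0,"ax":0,"ay":0,"az":0},{"jaw":-0.6,"tx":0,"ty":0,"tz":0,"ax":0,"ay":0,"az":0},{"jaw":-1,"tx":0,"ty":0,"tz":0,"ax":0,"ay":0,"az":0},{"jaw":-1,"tx":0,"ty":0,"tz":0,"ax":0,"ay":0,"az":0},{"jaw":-1,"tx":0,"ty":0,"tz":0,"ax":0,"ay":0,"az":0}]' 100
python3 - <<'E'
from meas import *
s=manip.get_state(); print(s['position'],s['ee_rot'],s['contact_force'],s['moment'])
E
```

```text
clock: 5.03
position: [0.493, 0.2909, 0.1749]
ee_rot: [0.0, 0.999, -0.049, 0.0]
contact_force: [-0.8, -1.1, 3.6]
width: 0.0231
gripper_force: 99.1
[0.49296088 0.29093461 0.17493171] [ 1.96708670e-04  9.98809944e-01 -4.87709243e-02  2.32065491e-04] [-0.78462983 -1.13751928  3.60166328] [-0.35055223  0.02266424  0.02759428]
```

```bash
python3 -m pendant '[{"jaw":-1,"tx":0,"ty":0,"tz":0.3,"ax":0,"ay":0,"az":0},{"jaw":-1,"tx":0,"ty":0,"tz":0.9,"ax":0.2,"ay":0,"az":0},{"jaw":-1,"tx":0,"ty":0,"tz":1.8,"ax":0.6,"ay":-0.06,"az":0},{"jaw":-1,"tx":0,"ty":0,"tz":3,"ax":1,"ay":-0.1,"az":0},{"jaw":-1,"tx":0,"ty":0,"tz":4.5,"ax":1.5,"ay":-0.15,"az":0},{"jaw":-1,"tx":0,"ty":0,"tz":6,"ax":2,"ay":-0.2,"az":0},{"jaw":-1,"tx":0,"ty":0,"tz":7.5,"ax":2,"ay":-0.2,"az":0},{"jaw":-1,"tx":0,"ty":0,"tz":8.5,"ax":2,"ay":-0.2,"az":0},{"jaw":-1,"tx":0,"ty":0,"tz":9,"ax":2,"ay":-0.2,"az":0},{"jaw":-1,"tx":0,"ty":0,"tz":9,"ax":2,"ay":-0.2,"az":0}]'
cat > tool.py <<'E'
from h import *
from scipy.spatial.transform import Rotation as R
s=manip.get_state(); q=s['ee_rot']; m=R.from_quat(q[[1,2,3,0]]).as_matrix()
print('t',s['clock'],'pos',s['position'].round(4),'ytilt(deg,+ = -y end down)',np.degrees(np.arcsin(-m[2,1])).round(2),'xtilt',np.degrees(np.arcsin(m[2,0])).round(2),'yaw y',np.degrees(np.arctan2(-m[1,1],-m[0,1])).round(2),'F',s['contact_force'].round(1),'M',s['moment'].round(2),'w',s['width'])
E
python3 - <<'E'
import tool
from h import *
im=snap('scene'); cv2.imwrite('pics/l.png',im['pixels'])
E
```

```text
clock: 6.28
position: [0.4929, 0.2912, 0.2648]
ee_rot: [-0.018, 0.999, -0.049, 0.001]
contact_force: [0.2, 0.4, -7.7]
width: 0.0227
gripper_force: 98.4
t 6.275 pos [0.4929 0.2912 0.2648] ytilt(deg,+ = -y end down) 2.01 xtilt 0.01 yaw y 84.41 F [ 0.2  0.4 -7.7] M [0.23 0.03 0.  ] w 0.022729213678968043
```

View pics/l.png

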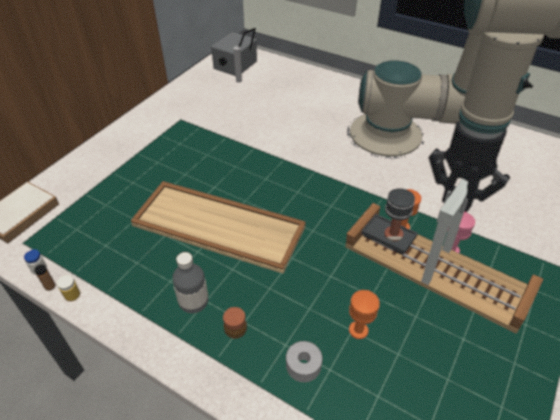

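The cassette hangs level in the gripper. The wagon is still at its -y stop and the tower is upright at (399,205). Next is carrying it smoothly over the cradle.

```bash
python3 -m pendant '[{"jaw":-1,"tx":0.06,"ty":-0.4,"tz":0,"ax":0,"ay":0,"az":0.12},{"jaw":-1,"tx":0.18,"ty":-1.2,"tz":0,"ax":0,"ay":0,"az":0.37},{"jaw":-1,"tx":0.36,"ty":-2.4,"tz":0,"ax":0,"ay":0,"az":0.75},{"jaw":-1,"tx":0.6,"ty":-4,"tz":0,"ax":0,"ay":0,"az":1.24},{"jaw":-1,"tx":0.9,"ty":-6,"tz":0,"ax":0,"ay":0,"az":1.87},{"jaw":-1,"tx":1.26,"ty":-8.4,"tz":0,"ax":0,"ay":0,"az":2.6},{"jaw":-1,"tx":1.64,"ty":-10.9,"tz":0,"ax":0,"ay":0,"az":3.4},{"jaw":-1,"tx":2.01,"ty":-13.4,"tz":0,"ax":0,"ay":0,"az":4.2},{"jaw":-1,"tx":2.39,"ty":-15.9,"tz":0,"ax":0,"ay":0,"az":4.95},{"jaw":-1,"tx":2.76,"ty":-18.4,"tz":0,"ax":0,"ay":0,"az":5.7}]'
python3 -m pendant '[{"jaw":-1,"tx":0.38,"ty":-2.5,"tz":0,"ax":0,"ay":0,"az":0.78},{"jaw":-1,"tx":0.75,"ty":-5,"tz":0,"ax":0,"ay":0,"az":1.56},{"jaw":-1,"tx":1.12,"ty":-7.5,"tz":0,"ax":0,"ay":0,"az":2.34},{"jaw":-1,"tx":1.5,"ty":-10,"tz":0,"ax":0,"ay":0,"az":3.12},{"jaw":-1,"tx":1.88,"ty":-12.5,"tz":0,"ax":0,"ay":0,"az":3.9},{"jaw":-1,"tx":2.25,"ty":-15,"tz":0,"ax":0,"ay":0,"az":4.68},{"jaw":-1,"tx":2.62,"ty":-17.5,"tz":0,"ax":0,"ay":0,"az":5.46},{"jaw":-1,"tx":3,"ty":-20,"tz":0,"ax":0,"ay":0,"az":6.24},{"jaw":-1,"tx":3.38,"ty":-22.5,"tz":0,"ax":0,"ay":0,"az":7.02},{"jaw":-1,"tx":3.75,"ty":-25,"tz":0,"ax":0,"ay":0,"az":7.8}]'
python3 -m pendant '[{"jaw":-1,"tx":0.3,"ty":-2,"tz":0,"ax":0,"ay":0,"az":0.62},{"jaw":-1,"tx":0.54,"ty":-3.6,"tz":0,"ax":0,"ay":0,"az":1.1},{"jaw":-1,"tx":0.74,"ty":-4.9,"tz":0,"ax":0,"ay":0,"az":1.5},{"jaw":-1,"tx":0.87,"ty":-5.8,"tz":0,"ax":0,"ay":0,"az":1.8},{"jaw":-1,"tx":0.96,"ty":-6.4,"tz":0,"ax":0,"ay":0,"az":2},{"jaw":-1,"tx":1,"ty":-6.7,"tz":0,"ax":0,"ay":0,"az":2.1},{"jaw":-1,"tx":1,"ty":-6.7,"tz":0,"ax":0,"ay":0,"az":2.1},{"jaw":-1,"tx":1,"ty":-6.7,"tz":0,"ax":0,"ay":0,"az":2.1},{"jaw":-1,"tx":1,"ty":-6.7,"tz":0,"ax":0,"ay":0,"az":2.1}]'
python3 - <<'E'
import tool
from h import *
for i,n in enumerate(('scene','top')):
    im=snap(n); np.savez(f'{n}1.npz',**im); cv2.imwrite(f'pics/{n}1.png',im['pixels'])
a,b=[cv2.imread(f'pics/{n}1.png') for n in('scene','top')]
cv2.imwrite('pics/both.png',np.hstack([a[80:330,100:460],b[100:350,180:540]]))
E
```

```text
clock: 7.58
position: [0.5203, 0.1053, 0.2647]
ee_rot: [-0.017, 1.0, 0.001, -0.0]
contact_force: [0.0, -0.6, -6.4]
width: 0.0231
gripper_force: 98.4
clock: 8.82
position: [0.5572, -0.1445, 0.2645]
ee_rot: [-0.017, 0.997, 0.069, -0.002]
contact_force: [0.1, -0.6, -7.5]
width: 0.0225
gripper_force: 98.4
clock: 9.95
position: [0.5679, -0.2095, 0.2647]
ee_rot: [-0.018, 0.996, 0.087, -0.001]
contact_force: [-0.5, 0.3, -6.4]
width: 0.0227
gripper_force: 98.4
t 9.95 pos [ 0.5679 -0.2095  0.2647] ytilt(deg,+ = -y end down) 2.02 xtilt 0.01 yaw y 100.02 F [-0.5  0.3 -6.4] M [ 0.15 -0.    0.03] w 0.022717198226657093
```

View pics/both.png

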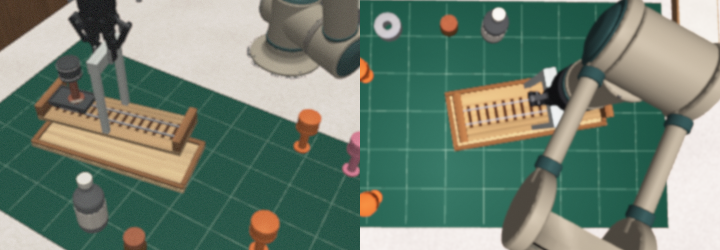

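```bash
cat > wag.py <<'E'
from h import *
from scipy.spatial.transform import Rotation as R
import os,sys,time
def look(show=True):
    s=manip.get_state(); q=s['ee_rot']; T=R.from_quat(q[[1,2,3,0]]).as_matrix()
    C=np.stack([T[:,0],-T[:,1],-T[:,2]],1)
    if C[1,1]<0: C[:,:2]*=-1
    o=s['position']-C[:,2]*0.175
    im=snap('scene'); P=(pts(im)-o)@C; ok=im['depth']>0
    px=im['pixels'].astype(int); V=px.max(-1)
    x,y,z=P[...,0],P[...,1],P[...,2]
    reg=ok&(abs(x)<.045)&(abs(y)<.16)
    tank=reg&(z>.147)&(z<.160)&(V<110)&(abs(x)<.035)
    deck=reg&(z>.030)&(z<.048)&(abs(x)<.032)&(V<75)
    board=ok&(abs(x)<.054)&(abs(y)<.16)&(z>-.01)&(z<.03)&(V>130)
    stem=reg&(z>.05)&(z<.10)&(abs(x)<.02)
    A=np.c_[x[board],y[board],np.ones(board.sum())]; f=np.linalg.lstsq(A,z[board],rcond=None)[0]
    r=lambda a:np.round(np.median(a)*1000,1) if a.size else None
    dd=y[deck]*1000
    print('t',round(s['clock'],3),'tank',r(x[tank]),r(y[tank]),tank.sum(),'deck y',r(y[deck]),np.percentile(dd,[3,97]).round(1) if dd.size else '',deck.sum(),'board slope deg',np.degrees(f[:2]).round(2),'tooltilt',np.degrees(np.arcsin(-T[2,1])).round(2),'z',s['position'][2].round(4))
    return im
if __name__=='__main__': look()
E
python3 wag.py
```

```text
t 10.05 tank 3.0 -96.9 185 deck y -106.2 [-155.8  -59.1] 255 board slope deg [-0.19  0.2 ] tooltilt 2.01 z 0.2647
```

```bash
python3 -m pendant '[{"jaw":-1,"tx":0,"ty":0,"tz":0,"ax":-1,"ay":-0.17,"az":0},{"jaw":-1,"tx":0,"ty":0,"tz":0,"ax":-2,"ay":-0.35,"az":0},{"jaw":-1,"tx":0,"ty":0,"tz":0,"ax":-2.8,"ay":-0.5,"az":0},{"jaw":-1,"tx":0,"ty":0,"tz":0,"ax":-3.15,"ay":-0.55,"az":0},{"jaw":-1,"tx":0,"ty":0,"tz":0,"ax":-3.15,"ay":-0.55,"az":0}]' | head -1; python3 wag.py; python3 wag.py;python3 wag.py
```

```text
clock: 10.72
t 10.725 tank 4.0 -93.2 186 deck y -98.9 [-152.1  -54.6] 275 board slope deg [-0.11  0.26] tooltilt -1.2 z 0.2648
t 10.775 tank 3.6 -91.3 206 deck y -97.7 [-150.4  -52.8] 268 board slope deg [-0.1   0.25] tooltilt -1.19 z 0.2647
t 10.825 tank 3.9 -88.1 209 deck y -96.5 [-148.9  -51.2] 263 board slope deg [-0.21  0.25] tooltilt -1.19 z 0.2647
```

```bash
python3 -m pendant '[{"jaw":-1,"tx":0,"ty":0,"tz":0,"ax":0,"ay":0,"az":0},{"jaw":-1,"tx":0,"ty":0,"tz":0,"ax":0,"ay":0,"az":0},{"jaw":-1,"tx":0,"ty":0,"tz":0,"ax":0,"ay":0,"az":0},{"jaw":-1,"tx":0,"ty":0,"tz":0,"ax":0.5,"ay":0.09,"az":0},{"jaw":-1,"tx":0,"ty":0,"tz":0,"ax":1.0,"ay":0.17,"az":0}]' | head -1; python3 wag.py; python3 wag.py;python3 wag.py
```

```text
clock: 11.5
t 11.5 tank 11.1 -48.1 53 deck y -51.3 [-93.8   2.3] 208 board slope deg [-0.19  0.15] tooltilt -0.16 z 0.2647
t 11.55 tank 12.2 -45.2 38 deck y -42.3 [-88.7   7.2] 224 board slope deg [-0.29  0.15] tooltilt -0.16 z 0.2646
t 11.6 tank 8.3 -38.4 32 deck y -38.0 [-84.4  12.4] 219 board slope deg [-0.24  0.17] tooltilt -0.18 z 0.2646
```

```bash
python3 -m pendant '[{"jaw":-1,"tx":0,"ty":0,"tz":0,"ax":0.5,"ay":0.09,"az":0},{"jaw":-1,"tx":0,"ty":0,"tz":0,"ax":0.5,"ay":0.09,"az":0},{"jaw":-1,"tx":0,"ty":0,"tz":0,"ax":0.5,"ay":0.09,"az":0},{"jaw":-1,"tx":0,"ty":0,"tz":0,"ax":0.4,"ay":0.07,"az":0}]' | head -1; python3 wag.py; python3 wag.py;python3 wag.py
```

```text
clock: 12.15
t 12.15 tank 4.2 12.2 219 deck y 24.6 [-46.3  49.1] 204 board slope deg [-0.03  0.11] tooltilt 0.22 z 0.2647
t 12.2 tank 3.2 13.5 216 deck y 29.0 [-44.5  50.5] 209 board slope deg [-0.18  0.09] tooltilt 0.21 z 0.2647
t 12.25 tank 3.1 13.7 221 deck y 29.1 [-42.4  52.2] 205 board slope deg [-0.08  0.07] tooltilt 0.21 z 0.2647
```

```bash
python3 -m pendant '[{"jaw":-1,"tx":0,"ty":0,"tz":0,"ax":0,"ay":0,"az":0},{"jaw":-1,"tx":0,"ty":0,"tz":0,"ax":-0.2,"ay":-0.04,"az":0},{"jaw":-1,"tx":0,"ty":0,"tz":0,"ax":-0.2,"ay":-0.04,"az":0},{"jaw":-1,"tx":0,"ty":0,"tz":0,"ax":-0.2,"ay":-0.04,"az":0},{"jaw":-1,"tx":0,"ty":0,"tz":0,"ax":-0.2,"ay":-0.04,"az":0}]' | head -1; python3 wag.py; python3 wag.py;python3 wag.py
```

```text
clock: 12.92
t 12.925 tank 1.9 19.4 230 deck y 29.9 [-39.2  56.3] 203 board slope deg [-0.11  0.07] tooltilt 0.03 z 0.2647
t 12.975 tank 3.4 19.0 232 deck y 28.9 [-39.5  56.2] 198 board slope deg [-0.16  0.07] tooltilt 0.02 z 0.2647
t 13.025 tank 4.0 18.0 221 deck y 32.2 [-39.3  56.6] 193 board slope deg [-0.26  0.05] tooltilt 0.02 z 0.2647
```

The wagon has stopped about 7 mm past the middle. Holding for over four seconds.

```bash
for i in 1; do python3 -m pendant '[{"jaw":-1,"tx":0,"ty":0,"tz":0,"ax":0,"ay":0,"az":0},{"jaw":-1,"tx":0,"ty":0,"tz":0,"ax":0,"ay":0,"az":0},{"jaw":-1,"tx":0,"ty":0,"tz":0,"ax":0,"ay":0,"az":0},{"jaw":-1,"tx":0,"ty":0,"tz":0,"ax":0,"ay":0,"az":0},{"jaw":-1,"tx":0,"ty":0,"tz":0,"ax":0,"ay":0,"az":0},{"jaw":-1,"tx":0,"ty":0,"tz":0,"ax":0,"ay":0,"az":0}]' | head -1; done; python3 wag.py
python3 -m pendant '[{"jaw":-1,"tx":0,"ty":0,"tz":0,"ax":0,"ay":0,"az":0},{"jaw":-1,"tx":0,"ty":0,"tz":0,"ax":0,"ay":0,"az":0},{"jaw":-1,"tx":0,"ty":0,"tz":0,"ax":0,"ay":0,"az":0},{"jaw":-1,"tx":0,"ty":0,"tz":0,"ax":0,"ay":0,"az":0},{"jaw":-1,"tx":0,"ty":0,"tz":0,"ax":0,"ay":0,"az":0},{"jaw":-1,"tx":0,"ty":0,"tz":0,"ax":0,"ay":0,"az":0},{"jaw":-1,"tx":0,"ty":0,"tz":0,"ax":0,"ay":0,"az":0},{"jaw":-1,"tx":0,"ty":0,"tz":0,"ax":0,"ay":0,"az":0},{"jaw":-1,"tx":0,"ty":0,"tz":0,"ax":0,"ay":0,"az":0},{"jaw":-1,"tx":0,"ty":0,"tz":0,"ax":0,"ay":0,"az":0}]' | head -1
python3 - <<'E'
import wag; im=wag.look(); import cv2,numpy as np
np.savez('scene2.npz',**im); cv2.imwrite('pics/h.png',cv2.resize(im['pixels'][60:300,90:350],None,fx=2.3,fy=2.3))
import tool
E
```

```text
clock: 13.82
t 13.825 tank 3.2 18.7 231 deck y 28.7 [-38.9  56.1] 196 board slope deg [-0.21  0.05] tooltilt 0.03 z 0.2646
clock: 15.12
t 15.125 tank 3.2 18.1 237 deck y 30.4 [-39.3  56.5] 203 board slope deg [-0.24  0.06] tooltilt 0.02 z 0.2647
t 15.175 pos [ 0.5679 -0.2099  0.2646] ytilt(deg,+ = -y end down) 0.02 xtilt 0.01 yaw y 100.0 F [ 0.4  0.5 -6.9] M [-0.03  0.01 -0.04] w 0.022037616349962572
```

View pics/h.png

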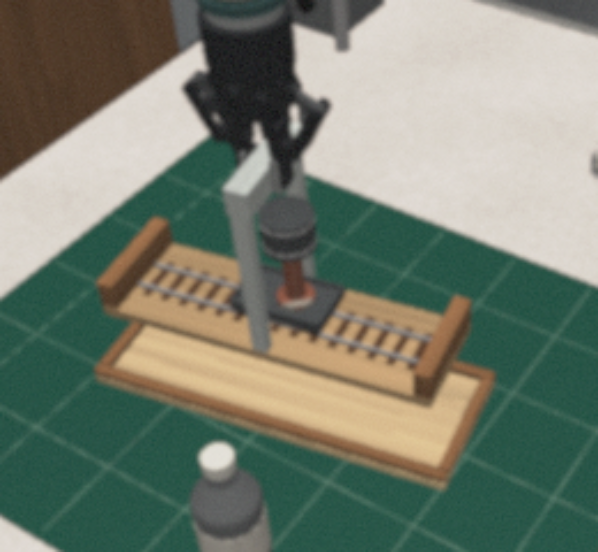

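```bash
python3 - <<'E'
from h import *
im=dict(np.load('top0.npz')); P=pts(im); hsv=cv2.cvtColor(im['pixels'],cv2.COLOR_BGR2HSV)
w=((hsv[...,0]<25)&(hsv[...,1]>60)).astype(np.uint8); w=cv2.morphologyEx(w,cv2.MORPH_OPEN,np.ones((3,3)))
k,l,s,c=cv2.connectedComponentsWithStats(w); m=l==l[208,345]
# cast rays on plane z=.015
v,u=np.nonzero(m); d=np.c_[(u-im['cx'])/im['fx'],(v-im['cy'])/im['fy'],np.ones(len(u))]@im['pose'][:3,:3].T; o=im['pose'][:3,3]
q=(o+d*((.018-o[2])/d[:,2])[:,None])[:,:2]; c=q.mean(0); U,S,V=np.linalg.svd(q-c,full_matrices=False); print(c,np.degrees(np.arctan2(V[0,1],V[0,0]))%180, cv2.minAreaRect((q*1000).astype(np.float32)))
E
python3 -m pendant '[{"jaw":-1,"tx":0,"ty":0,"tz":0,"ax":0,"ay":0,"az":0},{"jaw":-1,"tx":0,"ty":0,"tz":0,"ax":0,"ay":0,"az":0},{"jaw":-1,"tx":0,"ty":0,"tz":0,"ax":0,"ay":0,"az":0},{"jaw":-1,"tx":0,"ty":0,"tz":0,"ax":0,"ay":0,"az":0},{"jaw":-1,"tx":0,"ty":0,"tz":0,"ax":0,"ay":0,"az":0},{"jaw":-1,"tx":0,"ty":0,"tz":0,"ax":0,"ay":0,"az":0},{"jaw":-1,"tx":0,"ty":0,"tz":0,"ax":0,"ay":0,"az":0},{"jaw":-1,"tx":0,"ty":0,"tz":0,"ax":0,"ay":0,"az":0},{"jaw":-1,"tx":0,"ty":0,"tz":0,"ax":0,"ay":0,"az":0},{"jaw":-1,"tx":0,"ty":0,"tz":0,"ax":0,"ay":0,"az":0}]' | head -1
python3 -m pendant '[{"jaw":-1,"tx":0,"ty":0,"tz":0,"ax":0,"ay":0,"az":0},{"jaw":-1,"tx":0,"ty":0,"tz":0,"ax":0,"ay":0,"az":0},{"jaw":-1,"tx":0,"ty":0,"tz":0,"ax":0,"ay":0,"az":0},{"jaw":-1,"tx":0,"ty":0,"tz":0,"ax":0,"ay":0,"az":0},{"jaw":-1,"tx":0,"ty":0,"tz":0,"ax":0,"ay":0,"az":0},{"jaw":-1,"tx":0,"ty":0,"tz":0,"ax":0,"ay":0,"az":0},{"jaw":-1,"tx":0,"ty":0,"tz":0,"ax":0,"ay":0,"az":0},{"jaw":-1,"tx":0,"ty":0,"tz":0,"ax":0,"ay":0,"az":0},{"jaw":-1,"tx":0,"ty":0,"tz":0,"ax":0,"ay":0,"az":0},{"jaw":-1,"tx":0,"ty":0,"tz":0,"ax":0,"ay":0,"az":0}]' | head -1; python3 wag.py
```

```text
[ 0.56653113 -0.20600843] 99.99777793617291 ((567.1336059570312, -206.9581298828125), (155.13185119628906, 402.6647033691406), 10.027643203735352)
clock: 16.42
clock: 17.68
t 17.675 tank 3.2 19.1 232 deck y 29.5 [-37.1  56.1] 202 board slope deg [-0.19  0.05] tooltilt 0.02 z 0.2647
```

```bash
python3 -m pendant '[{"jaw":-1,"tx":0,"ty":0.05,"tz":-0.3,"ax":0,"ay":0,"az":0},{"jaw":-1,"tx":0,"ty":0.1,"tz":-0.9,"ax":0,"ay":0,"az":0},{"jaw":-1,"tx":0,"ty":0.12,"tz":-1.8,"ax":0,"ay":0,"az":0},{"jaw":-1,"tx":0,"ty":0.12,"tz":-2.8,"ax":0,"ay":0,"az":0},{"jaw":-1,"tx":0,"ty":0.12,"tz":-3.8,"ax":0,"ay":0,"az":0},{"jaw":-1,"tx":0,"ty":0.12,"tz":-4.8,"ax":0,"ay":0,"az":0},{"jaw":-1,"tx":0,"ty":0.12,"tz":-5.7,"ax":0,"ay":0,"az":0},{"jaw":-1,"tx":0,"ty":0.12,"tz":-6.3,"ax":0,"ay":0,"az":0},{"jaw":-1,"tx":0,"ty":0.12,"tz":-6.6,"ax":0,"ay":0,"az":0},{"jaw":-1,"tx":0,"ty":0.12,"tz":-6.6,"ax":0,"ay":0,"az":0}]' | head -1; python3 wag.py; python3 tool.py
python3 -m pendant '[{"jaw":-1,"tx":0,"ty":0,"tz":-0.2,"ax":0,"ay":0,"az":0},{"jaw":-1,"tx":0,"ty":0,"tz":-0.5,"ax":0,"ay":0,"az":0},{"jaw":-1,"tx":0,"ty":0,"tz":-0.8,"ax":0,"ay":0,"az":0},{"jaw":-1,"tx":0,"ty":0,"tz":-1,"ax":0,"ay":0,"az":0},{"jaw":-1,"tx":0,"ty":0,"tz":-1.15,"ax":0,"ay":0,"az":0},{"jaw":-1,"tx":0,"ty":0,"tz":-1.25,"ax":0,"ay":0,"az":0},{"jaw":-1,"tx":0,"ty":0,"tz":-1.25,"ax":0,"ay":0,"az":0}]' | head -1; python3 tool.py; python3 wag.py
```

```text
clock: 18.98
t 18.975 tank 3.3 18.1 227 deck y 28.9 [-40.1  55.1] 143 board slope deg [-0.25  0.04] tooltilt 0.02 z 0.1986
t 19.025 pos [ 0.5681 -0.2088  0.1989] ytilt(deg,+ = -y end down) 0.01 xtilt 0.03 yaw y 100.0 F [ 0.1 -0.3 -7.2] M [-0.03 -0.02  0.01] w 0.02269394652434049
clock: 19.9
t 19.9 pos [ 0.5679 -0.2087  0.1861] ytilt(deg,+ = -y end down) 0.03 xtilt 0.0 yaw y 100.0 F [ 0.4 -0.  -7. ] M [-0.05 -0.04 -0.02] w 0.02287879724621398
t 19.9 tank 3.6 18.4 206 deck y 29.7 [-39.8  55. ] 145 board slope deg [-0.26  0.08] tooltilt 0.03 z 0.1861
```

Still hanging at -7 N, roughly 1 mm to go. Lowering slowly and watching the force.

```bash
python3 -m pendant '[{"jaw":-1,"tx":0,"ty":0,"tz":-0.04,"ax":0,"ay":0,"az":0},{"jaw":-1,"tx":0,"ty":0,"tz":-0.08,"ax":0,"ay":0,"az":0},{"jaw":-1,"tx":0,"ty":0,"tz":-0.11,"ax":0,"ay":0,"az":0},{"jaw":-1,"tx":0,"ty":0,"tz":-0.11,"ax":0,"ay":0,"az":0}]' | head -1; python3 tool.py; python3 wag.py
```

```text
clock: 20.45
t 20.45 pos [ 0.568  -0.2087  0.1852] ytilt(deg,+ = -y end down) 0.02 xtilt 0.02 yaw y 100.0 F [-0.6  0.  -6.4] M [-0.03  0.04 -0.02] w 0.02286045859330081
t 20.45 tank 2.8 16.6 199 deck y 28.1 [-39.8  54.7] 146 board slope deg [-0.29  0.01] tooltilt 0.02 z 0.1852
```

```bash
python3 -m pendant '[{"jaw":-1,"tx":0,"ty":0,"tz":-0.03,"ax":0,"ay":0,"az":0},{"jaw":-1,"tx":0,"ty":0,"tz":-0.06,"ax":0,"ay":0,"az":0},{"jaw":-1,"tx":0,"ty":0,"tz":-0.06,"ax":0,"ay":0,"az":0}]' | head -1; python3 tool.py
python3 -m pendant '[{"jaw":-1,"tx":0,"ty":0,"tz":-0.03,"ax":0,"ay":0,"az":0},{"jaw":-1,"tx":0,"ty":0,"tz":-0.06,"ax":0,"ay":0,"az":0},{"jaw":-1,"tx":0,"ty":0,"tz":-0.06,"ax":0,"ay":0,"az":0}]' | head -1; python3 tool.py; python3 wag.py
```

```text
clock: 20.88
t 20.875 pos [ 0.5679 -0.2084  0.185 ] ytilt(deg,+ = -y end down) 0.03 xtilt 0.03 yaw y 100.01 F [-1.3  2.9 -2.1] M [0.07 0.14 0.02] w 0.02289769171755483
clock: 21.25
t 21.25 pos [ 0.568  -0.2084  0.1849] ytilt(deg,+ = -y end down) 0.01 xtilt 0.05 yaw y 100.0 F [-2.9  4.1  5. ] M [0.35 0.51 0.03] w 0.022720242991132563
t 21.25 tank 1.9 17.3 214 deck y 29.3 [-40.5  55.1] 155 board slope deg [-0.33 -0.04] tooltilt 0.01 z 0.1849
```

```bash
python3 -m pendant '[{"jaw":-1,"tx":0,"ty":0,"tz":0.03,"ax":0,"ay":0,"az":0},{"jaw":-1,"tx":0,"ty":0,"tz":0.03,"ax":0,"ay":0,"az":0},{"jaw":-0.42,"tx":0,"ty":0,"tz":0.03,"ax":0,"ay":0,"az":0},{"jaw":-0.38,"tx":0,"ty":0,"tz":0.03,"ax":0,"ay":0,"az":0},{"jaw":-0.3,"tx":0,"ty":0,"tz":0.03,"ax":0,"ay":0,"az":0},{"jaw":-0.1,"tx":0,"ty":0,"tz":0.03,"ax":0,"ay":0,"az":0},{"jaw":0.3,"tx":0,"ty":0,"tz":0.03,"ax":0,"ay":0,"az":0},{"jaw":0.6,"tx":0,"ty":0,"tz":0.03,"ax":0,"ay":0,"az":0},{"jaw":0.6,"tx":0,"ty":0,"tz":0.03,"ax":0,"ay":0,"az":0}]' 20; python3 tool.py; python3 wag.py
```

```text
clock: 22.42
position: [0.5679, -0.2087, 0.1842]
ee_rot: [-0.0, 0.996, 0.087, 0.0]
contact_force: [0.1, -0.9, 0.3]
width: 0.0683
gripper_force: 0.0
t 22.425 pos [ 0.5679 -0.2087  0.1842] ytilt(deg,+ = -y end down) 0.02 xtilt 0.01 yaw y 100.0 F [ 0.1 -0.9  0.3] M [-0.01 -0.02  0.04] w 0.06828986290307021
t 22.425 tank 2.8 17.3 249 deck y 27.8 [-40.4  54.8] 152 board slope deg [-0.12 -0.02] tooltilt 0.02 z 0.1842
```

Released cleanly and the wagon didn't move. Retreating straight up.

```bash
python3 -m pendant '[{"jaw":0.6,"tx":0,"ty":0,"tz":1,"ax":0,"ay":0,"az":0},{"jaw":0.6,"tx":0,"ty":0,"tz":3,"ax":0,"ay":0,"az":0},{"jaw":0.6,"tx":0,"ty":0,"tz":6,"ax":0,"ay":0,"az":0},{"jaw":0.6,"tx":0,"ty":0,"tz":9,"ax":0,"ay":0,"az":0},{"jaw":0.6,"tx":0,"ty":0,"tz":12,"ax":0,"ay":0,"az":0},{"jaw":0.6,"tx":0,"ty":0,"tz":14,"ax":0,"ay":0,"az":0},{"jaw":0.6,"tx":0,"ty":0,"tz":14,"ax":0,"ay":0,"az":0},{"jaw":0.6,"tx":0,"ty":0,"tz":14,"ax":0,"ay":0,"az":0}]'
python3 - <<'E'
from h import *
im=snap('scene'); cv2.imwrite('pics/f.png',cv2.resize(im['pixels'][60:360,90:390],None,fx=2,fy=2))
E
```

```text
clock: 23.48
position: [0.5675, -0.2085, 0.3235]
ee_rot: [-0.0, 0.996, 0.087, -0.0]
contact_force: [0.3, 0.3, 0.4]
width: 0.0682
gripper_force: 0.0
```

View pics/f.png

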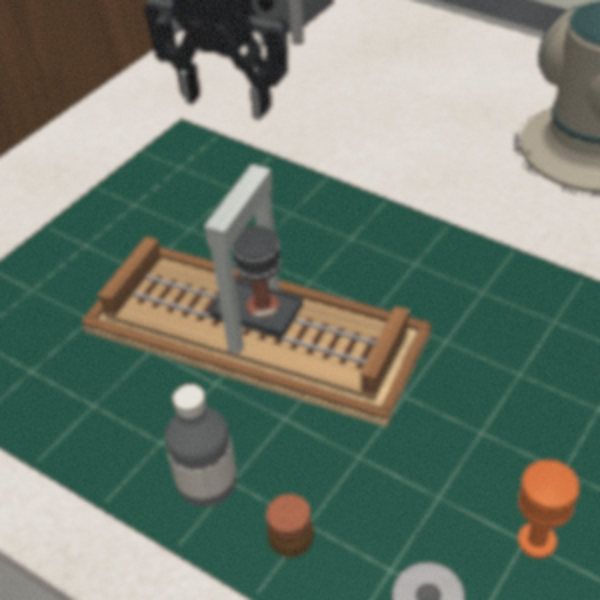

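The cassette sits inside the border with the tower upright at (258,255). I'll check centring and flatness once before handing in.

Run:
```python
from meas import *
im=snap('scene'); 
m,P=bar(im,.20,.235); print(rect(P,m),np.median(P[m][:,2]),m.sum())
x,y=P[...,0],P[...,1]; c=np.array([.568,-.2085]); a=np.radians(10)
Y=(y-c[1])*np.cos(a)-(x-c[0])*np.sin(a); X=(x-c[0])*np.cos(a)+(y-c[1])*np.sin(a); z=P[...,2]
b=(abs(X)<.05)&(abs(Y)<.15)&(z>.01)&(z<.03)&(im['pixels'].max(-1)>130)
A=np.c_[X[b],Y[b],np.ones(b.sum())]; print('board',np.linalg.lstsq(A,z[b],rcond=None)[0])
e=(abs(X)<.05)&(abs(Y)>.15)&(z>.047)&(z<.06)
for s in(-1,1): q=Y[e&(np.sign(Y)==s)]*1000; print('stop',s,np.percentile(q,[2,98]).round(1))
t=(z>.157)&(z<.170)&(abs(X)<.035)&(abs(Y)<.08)&(im['pixels'].max(-1)<110); print('tank',np.median(X[t]),np.median(Y[t]))
```

```text
((569.371337890625, -207.095703125), (116.83697509765625, 25.86065673828125), 10.277031898498535) 0.21688661143029275 407
board [-0.00432114  0.00060969  0.0218289 ]
stop -1 [-178.  -159.4]
stop 1 [163.5 181.4]
tank 0.0033490582350027215 0.017121155903437588
```

Centred within about 2 mm, flat, and the wagon is near the middle.

```bash
python3 -c "
from rig import manip
print(manip.sign_off())"
```

```text
the job is handed in; nothing more can be done
None
```

The job is handed in, with no verdict returned: the cassette lies flat in the cradle, centred within about 2 mm and released; the wagon is about 7 mm from the middle after a hold of about 4.7 s in the air, the tower is upright, and the bystanders were not touched.

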